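# Match the attenuator channels

### The job

On the two-channel attenuator box, push the right-hand selector's lever (right as seen from the robot) round clockwise with a fingertip, click by click, until it rests in the same click position as the left-hand selector; then push the round button between them fully in and let it come back out. Do not turn the left-hand selector, do not press the button before the two selectors stand alike, and leave the other things on the box and the bench where they are.

Things in the scene. Friction and masses are not known exactly. Their poses are not given: they have to be found in the camera images.
- attenuator: two-channel step attenuator: grey case 180 mm (x) by 290 mm (y), fixed to the bench, flat panel on top 70 mm above the bench; origin centre of its underside, x away from the robot, y to the robot's left, z up. On the panel: left selector at y = +85 mm, right selector at y = -85 mm (both x = 0), button at x = -55 mm, y = 0. Printed ticks mark the click positions
- selector_left (a joint): left-hand selector, rad, growing clockwise from above. Clicks at 0.5236*k, k = 0 to 6 (30 degrees apart), stops just beyond. Lever points along the case's +y at 0, +x at k = 3, -y at 6. Sprung detents: about 2 N at the lever's end moves it; past half-way it snaps into the next click. The one to copy: at k = 3, 4 or 5, stays.
- selector_left_axis (a point): point on the turning axis of the left selector, on top of its round black hub (hub 32 mm across, its top 25 mm above the panel)
- selector_left_tip (a point): end of the left selector's black lever, 48 mm from its axis. The lever is a single straight bar 11 mm wide reaching from the hub to 48 mm from the axis, its underside 7 mm and its top 24 mm above the panel (this point is on its top), with a white line on top
- selector_right (a joint): right-hand selector, rad, growing clockwise from above. Clicks at 0.5236*k, k = 0 to 6 (30 degrees apart), stops just beyond. Lever points along the case's +y at 0, +x at k = 3, -y at 6. Sprung detents: about 2 N at the lever's end moves it; past half-way it snaps into the next click. The one to turn: starts at k = 0 or 1.
- selector_right_axis (a point): point on the turning axis of the right selector, on top of its round black hub (hub 32 mm across, its top 25 mm above the panel)
- selector_right_tip (a point): end of the right selector's black lever, 48 mm from its axis. The lever is a single straight bar 11 mm wide reaching from the hub to 48 mm from the axis, its underside 7 mm and its top 24 mm above the panel (this point is on its top), with a white line on top
- button (a joint): round grey push button of 28 mm diameter between the selectors, nearer the robot; m, 0 when out, 0.006 fully pressed, sprung (about 5 N fully in), comes back by itself
- button_top (a point): centre of the top face of the button (it goes straight down when pressed)
- cap: small brass terminal cap, 22 mm across, 26 mm tall, standing loose on the panel near its far edge, midway between the two selectors; origin centre of its underside, loose, to be left alone
- multimeter: yellow handheld multimeter lying on the bench, 150 x 75 x 38 mm, loose, to be left alone; origin centre of its underside
- carton: small red carton, 110 x 150 x 55 mm, loose, to be left alone; origin centre of its underside
- screwdriver: screwdriver lying on the bench, 170 mm long, loose, to be left alone; origin under it
- breadboard: white breadboard with a few parts, 55 x 165 mm, up to 21 mm tall, loose, to be left alone; origin centre of its underside
- spool: grey spool, 60 mm across, 44 mm tall, loose, to be left alone; origin centre of its underside
- jar: small clear jar with a white cap, 56 mm across, 75 mm tall, loose, to be left alone; origin centre of its underside

How it is judged (in metres and radians):
On the way, in this order (a step that is already met when the one before it is completed fails the run):
1. the right selector rests in the same click position as the left (((value of joint selector_left between 1.4208 and 1.7208 rad and value of joint selector_right between 1.4208 and 1.7208 rad) or (value of joint selector_left between 1.9444 and 2.2444 rad and value of joint selector_right between 1.9444 and 2.2444 rad) or (value of joint selector_left between 2.468 and 2.768 rad and value of joint selector_right between 2.468 and 2.768 rad)) and value of joint button below 0.002 m), for 0.2 s.
2. the button is fully in (((value of joint selector_left between 1.4208 and 1.7208 rad and value of joint selector_right between 1.4208 and 1.7208 rad) or (value of joint selector_left between 1.9444 and 2.2444 rad and value of joint selector_right between 1.9444 and 2.2444 rad) or (value of joint selector_left between 2.468 and 2.768 rad and value of joint selector_right between 2.468 and 2.768 rad)) and value of joint button above 0.0048 m), for 0.05 s.
At the end, for the whole second after the job is handed in: both selectors rest in the same click position (3, 4 or 5), each within 0.15 rad of it, and the button is back out (less than 2 mm in) (all of step 1 and velocity of joint selector_right between -0.1 and 0.1 rad/s); the robot touches nothing.
It fails at once if the left selector is turned (distance of selector_left_tip from where it was at the start of the episode above 0.016 m).
It fails at once if the button is pressed while the selectors do not stand alike (value of joint button above 0.003 m and not ((value of joint selector_left between 1.4208 and 1.7208 rad and value of joint selector_right between 1.4208 and 1.7208 rad) or (value of joint selector_left between 1.9444 and 2.2444 rad and value of joint selector_right between 1.9444 and 2.2444 rad) or (value of joint selector_left between 2.468 and 2.768 rad and value of joint selector_right between 2.468 and 2.768 rad))).
It fails at once if a bystander is shifted by more than 25 mm, lifted or carried (distance of any of cap, multimeter, carton, screwdriver, breadboard, spool, jar from where it was at the start of the episode above 0.025 m).
It also fails if it takes over 53 s, if anything falls off the work surface, if the arm or the gripper's body presses on something with over 40 N, if the wrist force passes 120 N, or if a joint passes its speed limit or range.

### The arm

A 6-joint arm with a two-finger parallel gripper is mounted at the origin on the work surface. World frame = base frame: x ahead of the robot, y to its left, z up, the work surface at z = 0. Lengths are in mm, angles in rad, forces in N, time in s.
With the tool pointing down it reaches from about 350 to 875 mm from the base axis. Payload 4.2 kg.
Tool frame: the origin (TCP) lies at the very end of the fingers, on their centre line; the grasp point (between the pads) lies 19 mm behind it; z points along the fingers, x is the direction in which the jaws open and shut, and the axes are right-handed (so a half turn about z gives the same grasp; the last joint's range is limited). The gripper opens to 87 mm and grips with 3 to 60 N. Pads are 19 mm wide; open, the fingers measure 117 mm over their backs; the gripper's body (75 mm by 190 mm) begins 51 mm behind the grasp point.
Start: joints at [-1.089, 0.385, 0.008, 0, -1.194, -0.259], TCP at [138.118, -609.526, 196.85] pointing down, gripper open.
Joint ranges: [-3.14, 3.14], [-1.21, 2.06], [-1.07, 1.41], [-3.16, 2.05], [-2.99, -0.16], [-3.1, 3.1]. Speed limits (rad/s): [2.79, 2.79, 3.14, 3.14, 3.14, 3.14].

### API

Orientations are given as a unit quaternion [x, y, z, w].
In Python, from plant import sense, viewer, r gives the robot as it stands.
- The arm moves only by the shell command python3 -m jog 'ROWS' [FORCE]. ROWS is JSON, a list of rows, each a list of 3 entries, a list of its own where there are three numbers: the finger opening in cm, from 0 to 8.7, then the shift along the tool's x, y, z in cm, then the turn about the tool's z in rad. A call has 1 to 8 rows; each row shifts and turns the commanded pose from where the row before left it, along the tool's axes as they then stand; what a row does not reach is not made up. A row lasts 1/10 s, in which the tool goes at most 50 mm and 8.59 degrees, less where a joint would pass 70% of its speed; a pose out of reach is approached as far as the arm can. A call is refused whole if a number of a shift passes 5 or a number of a turn 0.15, either way. A call with a gripper value outside its range is refused whole. The fingers move at their own pace and stop on an object; FORCE is the grip in N (left out, the last holds). Time passes only in rows, so rows that do not move let the fingers close. It gives the time, the measured TCP pose, the force and the opening at its end, in the units of the state.
- sense(): the state, without advancing time (a new reading comes with each control period).
- viewer.snapshot(name): name is "side" or "top"; returns a dict with "frame" (420x560x3 uint8, red, green, blue), "z_map" (420x560 float32, mm along the optical axis (not along the pixel's ray), 0 where there is no reading), "vertical_fov" (degrees; the focal length in pixels is half the picture's height over the tangent of half this angle, whatever the lens; pixels are square), "cx", "cy" (the principal point, pixels), "world_to_cam" (4x4, takes a point from world to camera coordinates). Camera axes: x right, y down, z forward; pixel columns grow to the right and rows downward; lengths in mm; the calibration is good to about 2 mm. A picture is of the moment at which its call begins.
- r.close_job(): hands the job in, once; it reports no verdict.
The state is a dict: "t": time; "q": joint angles; "joint_vel": joint speeds; "joint_efforts": joint torques, N m; "tcp_pos": TCP position; "tool_rot": TCP orientation; "ft_force": force on the tool from outside, world axes, zero at the start; "wrist_torque": the same for the moment, N m; "opening": finger opening in mm.
Only numpy, scipy, OpenCV 4.12 (cv2) and the standard library are available. Lean on these libraries where they do the work, as an engineer would, in place of code of your own. Each camera call takes 0.05 s, during which the arm holds its last target. There are 200 camera calls.

## Working session

There is one attempt and no reset: what is moved stays moved. The work goes in short steps, Python scripts to look and compute and a shell command to move; the robot and the scene stay as the last step left them, time stands still between calls to the robot, and variables do not carry over. Pictures are saved under pics/ and viewed, about 8 in all and at most 12, crops included, and the job is handed in when it is done.

```bash
ls; mkdir -p pics
python3 - <<'E'
from plant import sense, viewer, r
import cv2,numpy as np
for n in("side","top"):
    s=viewer.snapshot(n); np.savez("s_%s.npz"%n,**s)
    cv2.imwrite("pics/%s0.png"%n,cv2.resize(s["frame"][...,::-1],None,fx=1.4,fy=1.4,interpolation=cv2.INTER_CUBIC))
    print(n,s["vertical_fov"],s["cx"],s["cy"],np.round(s["world_to_cam"],3).tolist())
print(sense())
E
```

```text
pics
side 46.73420174038984 282.42506607320763 206.9695926141067 [[0.959, -0.285, -0.001, -524.964], [-0.216, -0.725, -0.654, 218.829], [0.186, 0.627, -0.756, 940.792], [0.0, 0.0, 0.0, 1.0]]
top 46.68973565402456 282.129257732852 203.44862832617005 [[0.009, -1.0, -0.004, 41.248], [-0.991, -0.009, -0.13, 573.008], [0.13, 0.005, -0.992, 1115.136], [0.0, 0.0, 0.0, 1.0]]
{'t': 0.1, 'q': array([-1.08937808e+00,  3.85492174e-01,  6.78561462e-03, -4.14438875e-04,
       -1.19399063e+00, -2.58627773e-01]), 'joint_vel': array([ 0.00093549, -0.00106904,  0.0021953 ,  0.00283595,  0.00029376,
        0.00134528]), 'joint_efforts': array([-1.93893311e-04, -3.91690350e+01,  1.87934840e+01,  4.23189148e+00,
        1.34435704e-02, -7.51004200e-05]), 'tcp_pos': array([ 137.99687297, -608.98847398,  195.87357631]), 'tool_rot': array([ 6.24178004e-01,  7.81281562e-01,  5.59760664e-04, -7.91885434e-04]), 'ft_force': array([ 0.21539024, -1.20913796, -0.8352065 ]), 'wrist_torque': array([-0.00560742,  0.02245594,  0.01597507]), 'opening': 87.75853134138612}
```

View pics/top0.png

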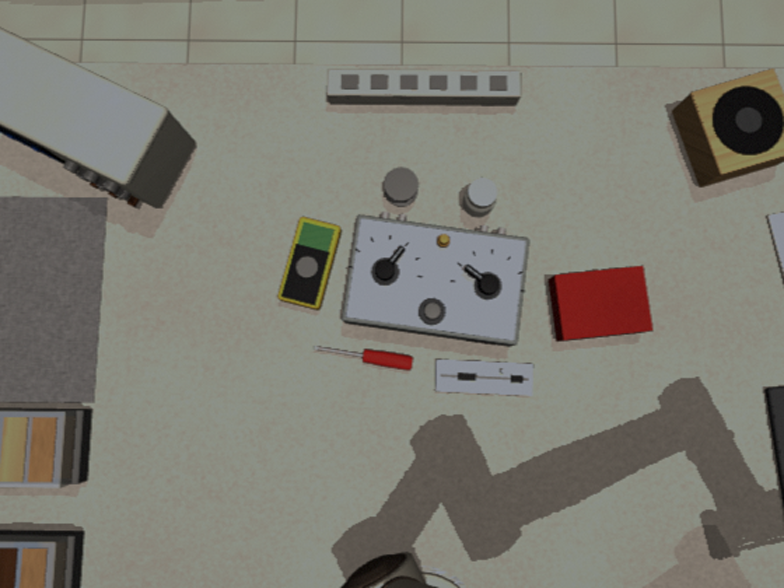

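View pics/side0.png

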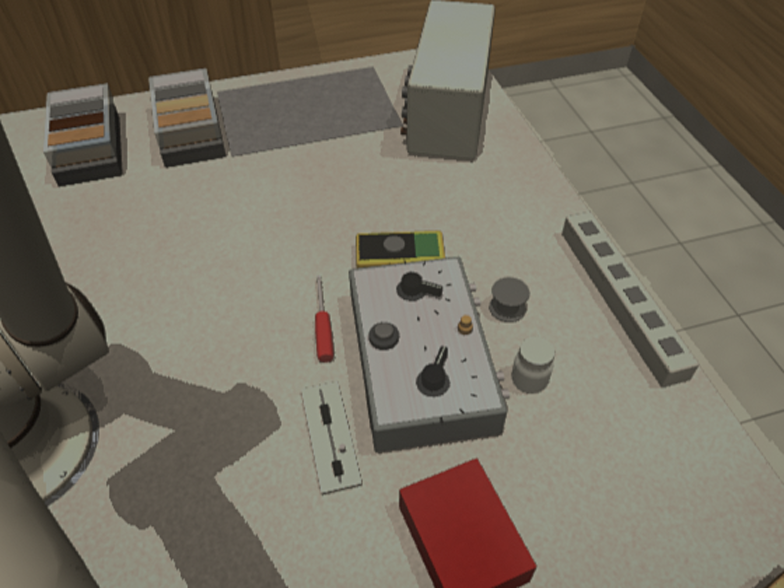

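The top view shows the box turned a few degrees clockwise. The left hub is at (385,270) with its lever pointing up-right (about k=4). The right hub is at (487,285) with its lever pointing up-left (about k=1). The button is at (432,311) and the brass cap at (444,240). Next I'll measure these.

```bash
cat > h.py <<'E'
import numpy as np,cv2
class Cam:
    def __init__(s,d):
        s.f=d["frame"].shape[0]/2/np.tan(np.radians(float(d["vertical_fov"]))/2)
        s.c=np.array([float(d["cx"]),float(d["cy"])]);T=np.array(d["world_to_cam"],float);s.R=T[:3,:3];s.o=-s.R.T@T[:3,3]
        s.T=T;s.img=d["frame"];s.z=d["z_map"]
    def ray(s,p): return (np.c_[(np.atleast_2d(p)-s.c)/s.f,np.ones(len(np.atleast_2d(p)))])@s.R
    def plane(s,p,h):
        r=s.ray(p);return s.o+r*((h-s.o[2])/r[:,2])[:,None]
    def proj(s,P):
        q=np.atleast_2d(P)@s.R.T+s.T[:3,3];return q[:,:2]/q[:,2:]*s.f+s.c
def tri(a,pa,b,pb):
    r1,r2=a.ray(pa)[0],b.ray(pb)[0];t=np.linalg.lstsq(np.c_[r1,-r2],b.o-a.o,rcond=None)[0]
    p,q=a.o+r1*t[0],b.o+r2*t[1];return (p+q)/2,np.linalg.norm(p-q)
E
python3 - <<'E'
from h import *
C={n:Cam(np.load("s_%s.npz"%n)) for n in("top","side")}
guess={"top":{"L":(385,270),"R":(487,285),"B":(432,311),"cap":(444,240)},"side":{"L":(411,284),"R":(432,378),"B":(383,332),"cap":(466,323)}}
cen={}
for n,c in C.items():
    g=cv2.cvtColor(c.img,cv2.COLOR_RGB2GRAY)
    for k,p in guess[n].items():
        p=np.array(p)/1.4
        if k in "LR":
            m=(g<50).astype(np.uint8)
            l,lab,st,ce=cv2.connectedComponentsWithStats(m); i=lab[int(p[1]),int(p[0])]
            m=(lab==i).astype(np.uint8)
            ys,xs=np.nonzero(m); P=c.plane(np.c_[xs,ys],94.5)[:,:2]
            # hub = inscribed circle; lever = farthest point
            hsv=cv2.distanceTransform(m,cv2.DIST_L2,5);j=np.unravel_index(hsv.argmax(),m.shape)
            hub=c.plane([[j[1],j[0]]],95)[0,:2]; d=np.linalg.norm(P-hub,axis=1); 
            print(n,k,"px",len(xs),"hub px",j[::-1],hsv.max(),"hub",hub.round(1),"far",P[d.argmax()].round(1),d.max().round(1))
            # bright line
        else: print(n,k,c.plane([p],{"B":80,"cap":96}[k]).round(1))
    # panel: depth points
    vs,us=np.mgrid[0:420,0:560]; z=c.z; X=np.dstack([(us-c.c[0])/c.f*z,(vs-c.c[1])/c.f*z,z]).reshape(-1,3)
    W=((X-c.T[:3,3])@c.R).reshape(420,560,3); np.save("W_%s.npy"%n,W)
    m=((abs(W[...,2]-70)<4)&(W[...,0]>350)&(W[...,0]<750)&(abs(W[...,1]+100)<300)).astype(np.uint8)
    l,lab,st,ce=cv2.connectedComponentsWithStats(m); i=1+st[1:,4].argmax(); P=W[lab==i]
    rc=cv2.minAreaRect(P[:,:2].astype(np.float32)); print(n,"panel",rc,"z",np.median(P[:,2]))
    for k,p in guess[n].items():
        p=(np.array(p)/1.4).round().astype(int); print(n,k,"depthpt",W[p[1],p[0]].round(1))
for k in guess["top"]: print(k,tri(C["top"],np.array(guess["top"][k])/1.4,C["side"],np.array(guess["side"][k])/1.4))
crops=[cv2.resize(C["top"].img[150:250,240:385],None,fx=5,fy=5,interpolation=cv2.INTER_CUBIC)]
cv2.imwrite("pics/crop.png",crops[0][...,::-1])
E
```

```text
top L px 253 hub px (np.int64(274), np.int64(193)) 7.9907 hub [588.7  64.6] far [623.4  33.3] 46.8
top R px 258 hub px (np.int64(348), np.int64(204)) 7.7969 hub [ 565.1 -102.1] far [594.5 -66.3] 46.3
top B [[524.8 -14.3  80. ]]
top cap [[638.8 -32.7  96. ]]
top panel ((579.635009765625, -22.17205810546875), (291.1800537109375, 180.3432159423828), 82.48112487792969) z 71.27869339930166
top L depthpt [588.2  62.3  98.7]
top R depthpt [ 564.9 -101.9   96.3]
top B depthpt [524.  -14.7  91.6]
top cap depthpt [639.6 -32.3  97.2]
side L px 287 hub px (np.int64(293), np.int64(203)) 7.3938 hub [586.4  53. ] far [622.2  22.8] 46.8
side R px 295 hub px (np.int64(309), np.int64(270)) 8.7876 hub [ 565.4 -113.6] far [597.5 -72.7] 52.0
side B [[526.2 -10.1  80. ]]
side cap [[639.9 -40.   96. ]]
side panel ((580.538330078125, -18.861541748046875), (295.12353515625, 179.7893524169922), 82.46825408935547) z 70.29811401678224
side L depthpt [588.6  53.   94.3]
side R depthpt [ 564.8 -115.2   97.5]
side B depthpt [524.9 -18.4  91.3]
side cap depthpt [641.4 -37.9  91.9]
L (array([590.78918663,  62.55314885,  83.65581662]), np.float64(0.01713515441612346))
R (array([ 568.32499093, -103.8248734 ,   79.48593993]), np.float64(0.41045853706159297))
B (array([524.72380686, -14.06780289,  85.37663507]), np.float64(0.8683375846127337))
cap (array([641.82667552, -33.51820357,  86.94768101]), np.float64(2.3974022365629204))
```

View pics/crop.png

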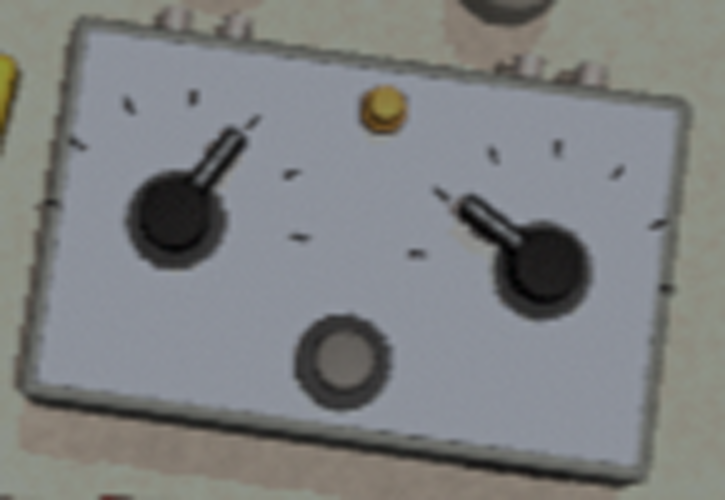

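The measurements agree. The box centre is about (579, -20.5) with a yaw of -7.5°, and the hubs and button fit that. The left lever points at its fifth tick (k=4) and the right at its second (k=1), so the right one needs three clicks clockwise. First I'll approach high with the gripper closed.

```bash
python3 -m jog '[[0,[2.7,3.4,0],0],[0,[2.7,3.4,0],0],[0,[2.7,3.4,0],0],[0,[2.7,3.4,0],0],[0,[2.7,3.4,0],0],[0,[2.7,3.4,0],0],[0,[2.7,3.4,0],0],[0,[2.7,3.4,0],0]]' 20; python3 -m jog '[[0,[2.7,3.4,0],0],[0,[2.7,3.4,0],0],[0,[2.7,3.4,0],0],[0,[2.7,3.4,0],0],[0,[2.7,3.4,0],0],[0,[2.7,3.4,0],0],[0,[2.7,3.4,0],0],[0,[1,1,0],0]]'; python3 -m jog '[[0,[0,0,0],-0.14],[0,[0,0,0],-0.14],[0,[0,0,0],-0.14],[0,[0,0,0],-0.14],[0,[0,0,0],-0.133],[0,[0,0,0],0],[0,[0,0,0],0]]'
```

```text
t: 0.9
tcp_pos: [356.3, -337.1, 196.6]
tool_rot: [0.624, 0.781, 0.0, -0.0]
ft_force: [1.2, -0.1, -0.0]
opening: 30.8
t: 1.7
tcp_pos: [555.5, -87.1, 196.0]
tool_rot: [0.623, 0.782, -0.0, -0.0]
ft_force: [-0.8, 0.2, 0.3]
opening: 0.3
t: 2.4
tcp_pos: [553.1, -90.1, 196.6]
tool_rot: [0.323, 0.946, -0.0, -0.0]
ft_force: [-0.4, -1.3, 0.1]
opening: 0.3
```

```bash
python3 -m jog '[[0,[0.9,3.5,0],0],[0,[0,0,3.5],0],[0,[0,0,3.5],0],[0,[0,0,2],0],[0,[0,0,0],0],[0,[0,0,0],0]]'
python3 - <<'E'
from h import *
from plant import viewer
ims=[]
for n,(x,y) in(("side",(230,150)),("top",(235,140))):
    s=viewer.snapshot(n); ims.append(cv2.resize(s["frame"][y:y+150,x:x+150,::-1],(400,400),interpolation=cv2.INTER_CUBIC))
cv2.imwrite("pics/a.png",np.hstack(ims))
E
```

```text
t: 3.0
tcp_pos: [568.2, -56.9, 107.4]
tool_rot: [0.322, 0.947, -0.0, 0.0]
ft_force: [0.1, -0.4, 0.4]
opening: 0.5
```

View pics/a.png

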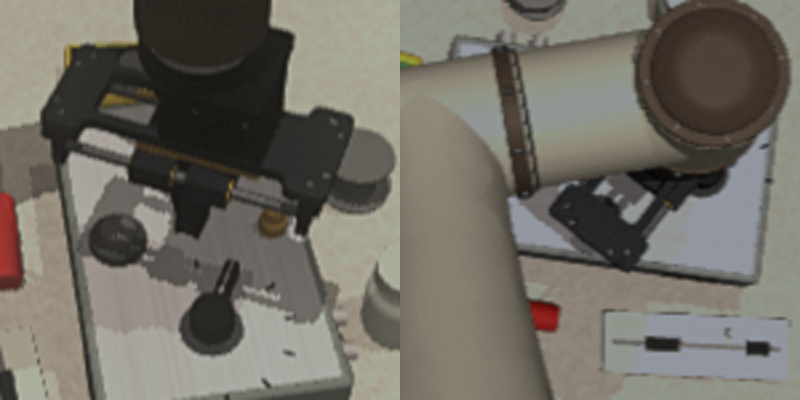

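The closed fingers (side crop, about (190,225)) hover on the trailing side of the right lever, whose end is at about (232,265). They are clear of the button and the cap. Now I'll go down beside the lever and close up to it.

```bash
python3 -m jog '[[0,[0,0,1.2],0],[0,[0,0,1.2],0],[0,[0,0,0],0],[0,[0,0,0],0]]';  python3 -m jog '[[0,[-0.4,0,0],0],[0,[-0.4,0,0],0],[0,[0,0,0],0],[0,[0,0,0],0]]'
```

```text
t: 3.5
tcp_pos: [567.4, -56.8, 82.3]
tool_rot: [0.322, 0.947, -0.0, -0.001]
ft_force: [-1.1, -0.1, 0.7]
opening: 0.4
t: 3.9
tcp_pos: [574.3, -61.6, 83.0]
tool_rot: [0.322, 0.947, 0.0, 0.0]
ft_force: [-0.0, 0.6, -0.1]
opening: 0.3
```

```bash
python3 -m jog '[[0,[-0.51,0.245,0],0.13],[0,[0,0,0],0],[0,[-0.51,0.245,0],0.13],[0,[0,0,0],0],[0,[-0.51,0.245,0],0.13],[0,[0,0,0],0],[0,[-0.51,0.245,0],0.13],[0,[0,0,0],0]]'
cat > where.py <<'E'
from plant import sense
import numpy as np
s=sense();a,b=s["tool_rot"][:2];n=np.array([a*a-b*b,2*a*b]);u=np.array([n[1],-n[0]])
d=s["tcp_pos"][:2]-np.array([568,-104.8]);print("t",s["t"],"u",d@u,"n",d@n,"ang",np.degrees(np.arctan2(u[1],u[0])),"F",s["ft_force"].round(1),"z",s["tcp_pos"][2])
E
python3 where.py
```

```text
t: 4.7
tcp_pos: [594.7, -70.3, 82.8]
tool_rot: [0.552, 0.834, 0.0, 0.0]
ft_force: [-0.4, 0.1, 1.2]
opening: 0.6
t 4.7 u 38.0104724854146 n 21.33423009978165 ang 22.937676261552745 F [-0.4  0.1  1.2] z 82.83720891335216
```

```bash
python3 -m jog '[[0,[-0.51,0.245,0],0.13],[0,[0,0,0],0],[0,[-0.51,0.245,0],0.13],[0,[0,0,0],0],[0,[-0.51,0.245,0],0.13],[0,[0,0,0],0],[0,[-0.51,0.245,0],0.13],[0,[0,0,0],0]]'; python3 where.py;  python3 -m jog '[[0,[-0.51,0.245,0],0.13],[0,[0,0,0],0],[0,[-0.51,0.245,0],0.13],[0,[0,0,0],0],[0,[-0.51,0.245,0],0.13],[0,[0,0,0],0],[0,[0,0,0],0]]'; python3 where.py
python3 - <<'E'
from h import *
from plant import viewer
ims=[]
for n,(x,y) in(("side",(230,150)),("top",(235,140))):
    s=viewer.snapshot(n); ims.append(cv2.resize(s["frame"][y:y+150,x:x+150,::-1],(400,400),interpolation=cv2.INTER_CUBIC))
cv2.imwrite("pics/b.png",np.hstack(ims))
E
```

```text
t: 5.5
tcp_pos: [608.1, -88.2, 82.8]
tool_rot: [0.748, 0.664, -0.0, -0.0]
ft_force: [0.7, -0.4, -0.1]
opening: 0.4
t 5.5 u 37.810040481164194 n 21.269308087194844 ang -6.791787885780227 F [ 0.7 -0.4 -0.1] z 82.81126568665856
t: 6.2
tcp_pos: [611.3, -104.4, 82.8]
tool_rot: [0.862, 0.507, -0.0, -0.0]
ft_force: [0.2, -0.5, -0.2]
opening: 0.5
t 6.2 u 37.6844354182158 n 21.381400215199285 ang -29.099940724221003 F [ 0.2 -0.5 -0.2] z 82.8259440873689
```

View pics/b.png

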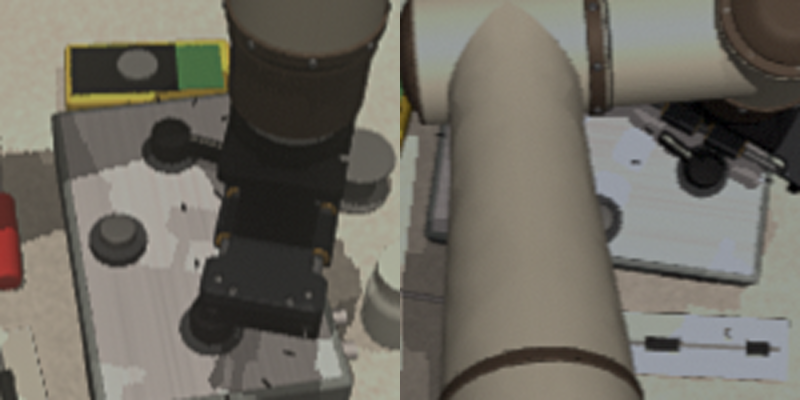

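The hand hides the lever in both views. I'll back off, lift towards a point high over the button, and look again.

```bash
python3 -m jog '[[0,[0.6,0,0],0],[0,[0.6,0,0],0],[0,[0,0,0],0],[0,[0,0,-3],0],[0,[0,0,-3],0],[0,[0,0,-3],0],[0,[0,0,0],0]]'; python3 -m jog '[[0,[0.6,-3,0],0],[0,[0.7,-3,0],0],[0,[0.6,-3,0],0],[0,[0.7,-2.9,0],0],[0,[0,0,0],0],[0,[0,0,0],0]]'; python3 where.py
python3 - <<'E'
from h import *
from plant import viewer
ims=[]
for n,(x,y) in(("side",(230,150)),("top",(235,140))):
    s=viewer.snapshot(n); np.savez("c_%s.npz"%n,**s);ims.append(cv2.resize(s["frame"][y:y+150,x:x+150,::-1],(400,400),interpolation=cv2.INTER_CUBIC))
cv2.imwrite("pics/c.png",np.hstack(ims))
E
```

```text
t: 7.0
tcp_pos: [620.4, -94.3, 178.2]
tool_rot: [0.863, 0.505, 0.004, 0.003]
ft_force: [0.5, -0.2, 1.3]
opening: 0.2
t: 7.6
tcp_pos: [526.5, -12.7, 172.9]
tool_rot: [0.863, 0.505, 0.0, 0.0]
ft_force: [0.4, -0.1, 0.8]
opening: 0.5
t 7.6 u -81.32439195333008 n 59.89911312322229 ang -29.364870444779026 F [ 0.4 -0.1  0.8] z 172.91086004814375
```

View pics/c.png

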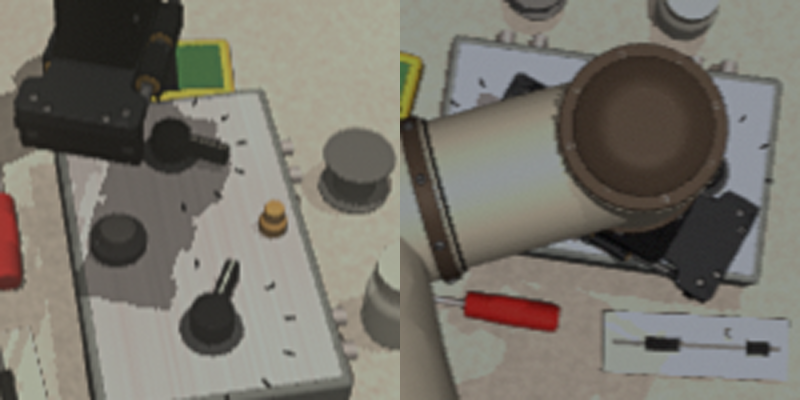

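The right lever still points to k=1 (its end is at about (232,265), as before), so the sweep missed it. I'll check where the fingertip really appears against the reported TCP.

```bash
python3 - <<'E'
from h import *
from plant import sense
c=Cam(np.load("c_side.npz"))
def crop(P): return ((c.proj(P)-[230,150])*400/150).round(0).tolist()
print("a tip",crop([568.2,-56.9,107.4]),"b tip",crop([611.3,-104.4,82.8]),"c tip",crop([526.5,-12.7,172.9]))
print("hub",crop([568,-104.8,95]),"R k1 tip",crop([568+48*.609,-104.8+48*.793,94]),"k4 tip",crop([568+48*.793,-104.8-48*.609,94]),"button",crop([525.5,-13.8,82]), "cap",crop([639,-33,70]))
print("start finger",crop([574.3,-61.6,83]))
E
python3 - <<'E'
import cv2,numpy as np
d=np.load("c_side.npz");cv2.imwrite("pics/d.png",cv2.resize(d["frame"][120:300,200:380,::-1],(600,600),interpolation=cv2.INTER_CUBIC))
E
```

```text
a tip [[190.0, 246.0]] b tip [[267.0, 304.0]] c tip [[116.0, 154.0]]
hub [[210.0, 309.0]] R k1 tip [[232.0, 258.0]] k4 tip [[276.0, 330.0]] button [[117.0, 235.0]] cap [[267.0, 230.0]]
start finger [[199.0, 269.0]]
```

View pics/d.png

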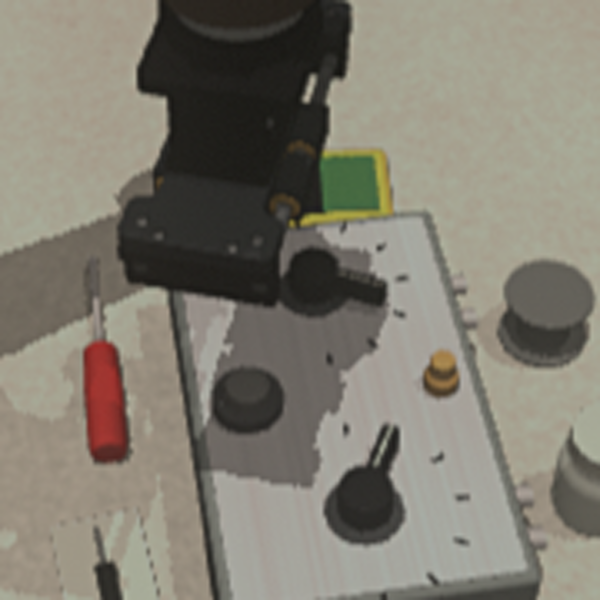

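The projections match the pictures, so the geometry is right. The closed fingertips must be slimmer than the 30 mm I assumed from the back-to-back figure. I orbited at a 21 mm offset and felt no force, so they never touched the lever. I'll go back and close in until I feel contact.

```bash
python3 -m jog '[[0,[-0.9,3.1,0],-0.14],[0,[0,0,0],-0.14],[0,[0,0,0],-0.145],[0,[0,0,0],-0.145],[0,[0,0,0],-0.145]]'; python3 -m jog '[[0,[0,0,0],-0.145],[0,[0,0,0],-0.145],[0,[0,0,0],-0.145],[0,[0,0,0],-0.145],[0,[0,0,0],-0.13],[0,[0,0,0],0],[0,[0,0,0],0]]'; python3 where.py
```

```text
t: 8.2
tcp_pos: [549.8, -37.1, 172.2]
tool_rot: [0.631, 0.776, -0.0, -0.0]
ft_force: [-0.4, -0.2, -0.3]
opening: 0.7
t: 8.9
tcp_pos: [549.5, -36.7, 172.4]
tool_rot: [0.326, 0.945, -0.0, -0.0]
ft_force: [-0.2, -0.3, 0.0]
opening: 0.4
t 8.9 u 42.22287967144536 n 56.55238822844319 ang 51.97466963083199 F [-0.2 -0.3  0. ] z 172.4144817766289
```

```bash
python3 -m jog '[[0,[-3.4,-0.3,0],0],[0,[0,0,3],0],[0,[0,0,3],0],[0,[0,0,2],0],[0,[0,0,1],0],[0,[0,0,0],0],[0,[0,0,0],0]]'; python3 where.py; python3 -m jog '[[0,[-0.4,0,0],0],[0,[-0.3,0,0],0],[0,[-0.2,0,0],0],[0,[0,0,0],0]]'; python3 where.py; python3 -m jog '[[0,[-0.2,0,0],0],[0,[0,0,0],0]]'; python3 where.py;python3 -m jog '[[0,[-0.2,0,0],0],[0,[0,0,0],0]]'; python3 where.py
```

```text
t: 9.6
tcp_pos: [575.0, -59.4, 83.7]
tool_rot: [0.324, 0.946, 0.0, 0.001]
ft_force: [0.3, 0.1, -0.0]
opening: 0.6
t 9.6 u 40.13925360080054 n 22.257230288243953 ang 52.16469278478861 F [ 0.3  0.1 -0. ] z 83.70316238727182
t: 10.0
tcp_pos: [581.7, -65.1, 83.3]
tool_rot: [0.324, 0.946, 0.0, 0.0]
ft_force: [0.1, 1.1, -0.5]
opening: 0.3
t 10.0 u 39.799005222249214 n 13.528938552599074 ang 52.16410167997632 F [ 0.1  1.1 -0.5] z 83.25654279407415
t: 10.2
tcp_pos: [583.0, -66.2, 82.9]
tool_rot: [0.324, 0.946, 0.0, 0.0]
ft_force: [0.9, -0.1, 0.5]
opening: 0.6
t 10.2 u 39.67696985794694 n 11.815372595311192 ang 52.17877627028644 F [ 0.9 -0.1  0.5] z 82.8962980435315
t: 10.4
tcp_pos: [584.6, -67.5, 82.8]
tool_rot: [0.324, 0.946, -0.0, 0.0]
ft_force: [-0.2, -0.0, 0.7]
opening: 0.5
t 10.4 u 39.66349899243538 n 9.802961989730111 ang 52.18114326425573 F [-0.2 -0.   0.7] z 82.81998522223566
```

```bash
for i in 1; do python3 -m jog '[[0,[-0.2,0,0],0],[0,[0,0,0],0]]'; python3 where.py; python3 -m jog '[[0,[-0.2,0,0],0],[0,[0,0,0],0]]'; python3 where.py; python3 -m jog '[[0,[-0.2,0,0],0],[0,[0,0,0],0]]'; python3 where.py; done | grep ang
python3 - <<'E'
from h import *
from plant import viewer
s=viewer.snapshot("side"); cv2.imwrite("pics/e.png",cv2.resize(s["frame"][200:300,260:360,::-1],(600,600),interpolation=cv2.INTER_CUBIC))
E
```

```text
t 10.6 u 39.659840208807154 n 7.802319103552204 ang 52.181689779429746 F [-0.5 -0.3  0.3] z 82.80055219775278
t 10.8 u 39.68716624203775 n 5.761619917328083 ang 52.17864939142724 F [-0.4  1.  -1. ] z 82.84144508561849
t 11.0 u 39.69154868613184 n 3.7676233031822193 ang 52.17987077843671 F [ 0.2 -0.  -0.4] z 82.86857120406438
```

View pics/e.png

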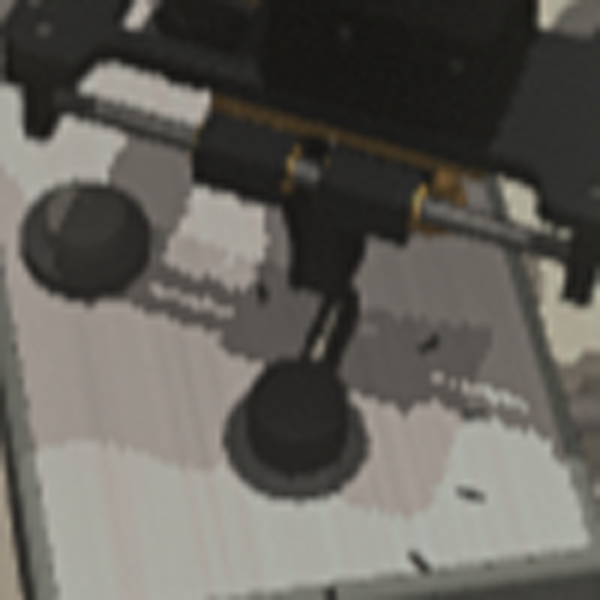

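The fingertip (bottom edge at about (330,290)) appears to lie over or beyond the lever's end and leaves the lever unmoved. I'll check the fingertip's real position with the depth map.

```bash
python3 where.py
python3 - <<'E'
from h import *
from plant import viewer,sense
s=viewer.snapshot("side");c=Cam(s)
print(sense()["tcp_pos"], c.proj(sense()["tcp_pos"]))
np.set_printoptions(linewidth=200)
vs,us=np.mgrid[0:420,0:560]; z=c.z; X=np.dstack([(us-c.c[0])/c.f*z,(vs-c.c[1])/c.f*z,z]).reshape(-1,3)
W=((X-c.T[:3,3])@c.R).reshape(420,560,3)
for v in range(228,266,2): print(v,[tuple(W[v,u].round().astype(int)) for u in (306,310,313,316,319,322)], s["frame"][v,[306,310,313,316,319,322]].mean(1).round())
for h in (83,94,100,105): print(h,c.plane([[315,248]],h).round(1))
E
```

```text
t 11.05 u 39.65685408545126 n 3.878601983016811 ang 52.17960021178675 F [-1.1  0.8 -0.8] z 82.83901465947983
[589.14381192 -71.07237002  82.78540977] [[313.34174158 252.89162364]]
228 [(np.int64(562), np.int64(-95), np.int64(199)), (np.int64(570), np.int64(-94), np.int64(195)), (np.int64(572), np.int64(-101), np.int64(202)), (np.int64(578), np.int64(-101), np.int64(201)), (np.int64(582), np.int64(-103), np.int64(202)), (np.int64(587), np.int64(-105), np.int64(202))] [33. 87. 51. 40. 40. 40.]
230 [(np.int64(562), np.int64(-94), np.int64(192)), (np.int64(569), np.int64(-95), np.int64(191)), (np.int64(572), np.int64(-103), np.int64(200)), (np.int64(577), np.int64(-105), np.int64(200)), (np.int64(581), np.int64(-107), np.int64(201)), (np.int64(585), np.int64(-110), np.int64(203))] [35. 46. 36. 39. 40. 40.]
232 [(np.int64(562), np.int64(-96), np.int64(189)), (np.int64(578), np.int64(-74), np.int64(156)), (np.int64(572), np.int64(-104), np.int64(195)), (np.int64(575), np.int64(-108), np.int64(200)), (np.int64(581), np.int64(-109), np.int64(198)), (np.int64(585), np.int64(-112), np.int64(20
[... 4443 characters left out ...]
, np.int64(-95), np.int64(96)), (np.int64(573), np.int64(-98), np.int64(96)), (np.int64(578), np.int64(-99), np.int64(95)), (np.int64(584), np.int64(-100), np.int64(94)), (np.int64(596), np.int64(-87), np.int64(71)), (np.int64(602), np.int64(-88), np.int64(70))] [37. 37. 36. 62. 87. 87.]
264 [(np.int64(564), np.int64(-99), np.int64(95)), (np.int64(572), np.int64(-101), np.int64(94)), (np.int64(577), np.int64(-103), np.int64(96)), (np.int64(583), np.int64(-104), np.int64(94)), (np.int64(595), np.int64(-90), np.int64(70)), (np.int64(601), np.int64(-91), np.int64(68))] [37. 38. 39. 37. 89. 84.]
83 [[596.  -61.1  83. ]]
94 [[592.8 -68.5  94. ]]
100 [[591.1 -72.5 100. ]]
105 [[589.7 -75.9 105. ]]
```

The depth map explains it. The visible finger end stands at z≈105–107 while the TCP reads 83, so the closed fingers end about 23 mm short of the reported TCP and passed over the lever (top at 94). I'll back off, go lower by that amount and measure the tip again.

```bash
python3 -m jog '[[0,[1.1,0,0],0],[0,[1.1,0,0],0],[0,[0,0,0.8],0],[0,[0,0,0.8],0],[0,[0,0,0],0],[0,[0,0,0],0]]'; python3 where.py
python3 - <<'E'
from h import *
from plant import viewer,sense
s=viewer.snapshot("side");c=Cam(s);p=sense()["tcp_pos"]
vs,us=np.mgrid[0:420,0:560]; z=c.z; X=np.dstack([(us-c.c[0])/c.f*z,(vs-c.c[1])/c.f*z,z]).reshape(-1,3)
W=((X-c.T[:3,3])@c.R)
m=(np.linalg.norm(W[:,:2]-p[:2],axis=1)<24)&(W[:,2]>76)
Q=W[m]; print(len(Q))
u=np.array([.613,.79]);n=np.array([-.79,.613])
for a in range(76,140,4):
    k=Q[(Q[:,2]>=a)&(Q[:,2]<a+4)]
    if len(k): e=(k[:,:2]-p[:2]); print(a,len(k),"u",(e@u).min().round(),(e@u).max().round(),"n",(e@n).min().round(),(e@n).max().round())
E
```

```text
t: 11.7
tcp_pos: [571.7, -57.7, 66.3]
tool_rot: [0.324, 0.946, -0.0, -0.0]
ft_force: [-0.2, 0.3, -0.0]
opening: 0.4
t 11.7 u 39.49614341394113 n 25.985296029385353 ang 52.18427012389751 F [-0.2  0.3 -0. ] z 66.29831393651007
889
88 4 u -8.0 4.0 n -23.0 9.0
92 25 u -10.0 10.0 n -24.0 9.0
96 14 u -11.0 11.0 n -8.0 9.0
100 16 u -10.0 5.0 n -9.0 9.0
104 14 u -10.0 9.0 n -9.0 10.0
108 14 u -11.0 4.0 n -8.0 10.0
112 15 u -10.0 -4.0 n -7.0 10.0
116 16 u -10.0 -3.0 n -9.0 12.0
120 7 u -10.0 -7.0 n -10.0 9.0
124 16 u -11.0 -8.0 n -10.0 12.0
128 9 u -12.0 -8.0 n -9.0 11.0
132 3 u -10.0 -9.0 n 8.0 12.0
136 6 u -13.0 -9.0 n 5.0 12.0
```

Confirmed: the finger end is at z≈89 with the TCP at 66. The tip block is about ±9 mm in n and ±10 mm in u, so contact should come at n≈14.5.

```bash
python3 -m jog '[[0,[0,0,0.6],0],[0,[-0.4,0,0],0],[0,[-0.4,0,0],0],[0,[0,0,0],0]]'; python3 where.py; for i in 1; do python3 -m jog '[[0,[-0.2,0,0],0],[0,[0,0,0],0]]'; python3 where.py; python3 -m jog '[[0,[-0.2,0,0],0],[0,[0,0,0],0]]'; python3 where.py; python3 -m jog '[[0,[-0.2,0,0],0],[0,[0,0,0],0]]'; python3 where.py; done | grep ang
```

```text
t: 12.15
tcp_pos: [578.8, -62.8, 60.9]
tool_rot: [0.324, 0.946, 0.0, 0.0]
ft_force: [-0.1, 0.6, 0.7]
opening: 0.5
t 12.15 u 39.77229776112859 n 17.20619353420427 ang 52.16196815481195 F [-0.1  0.6  0.7] z 60.88174424316755
t 12.35 u 39.6805449844571 n 15.691920401861513 ang 52.17573251193775 F [ 0.8  0.2 -0.2] z 60.95473250449158
t 12.55 u 39.66808923143567 n 13.843609987808442 ang 52.183377343415145 F [ 0.7  0.4 -0.7] z 60.90633950774856
t 12.75 u 39.71822159662305 n 12.366408360788595 ang 52.17624615393638 F [-1.4  2.4  1.6] z 60.79888892182961
```

```bash
python3 -m jog '[[0,[-0.525,0.128,0],0.13],[0,[0,0,0],0],[0,[-0.525,0.128,0],0.13],[0,[0,0,0],0],[0,[0,0,0],0]]'; python3 where.py; python3 -m jog '[[0,[-0.525,0.128,0],0.13],[0,[0,0,0],0],[0,[-0.525,0.128,0],0.13],[0,[0,0,0],0],[0,[0,0,0],0]]'; python3 where.py;  python3 - <<'E'
from h import *
from plant import viewer
s=viewer.snapshot("side"); cv2.imwrite("pics/f.png",cv2.resize(s["frame"][200:300,260:360,::-1],(500,500),interpolation=cv2.INTER_CUBIC))
E
```

```text
t: 13.25
tcp_pos: [592.4, -71.3, 60.8]
tool_rot: [0.442, 0.897, -0.0, 0.0]
ft_force: [0.8, 0.1, -0.4]
opening: 0.6
t 13.25 u 39.70499395177187 n 11.715676206911539 ang 37.50948494236223 F [ 0.8  0.1 -0.4] z 60.838238709829795
t: 13.75
tcp_pos: [599.7, -78.2, 60.8]
tool_rot: [0.554, 0.832, -0.0, -0.0]
ft_force: [-1.8, 1.6, 1.5]
opening: 0.3
t 13.75 u 39.554964535494726 n 12.33440147412524 ang 22.66659566839482 F [-1.8  1.6  1.5] z 60.793683871647765
```

View pics/f.png

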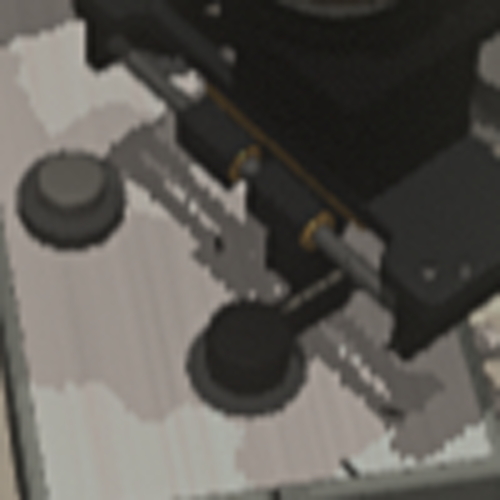

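The lever is now turning with the finger: it points to about k=2, and the force vanishes at each half-way snap. I'll continue two more clicks and stop just short of k=4.

```bash
python3 -m jog '[[0,[-0.525,0.128,0],0.13],[0,[0,0,0],0],[0,[-0.525,0.128,0],0.13],[0,[0,0,0],0],[0,[0,0,0],0]]'; python3 where.py; python3 -m jog '[[0,[-0.525,0.128,0],0.13],[0,[0,0,0],0],[0,[-0.525,0.128,0],0.13],[0,[0,0,0],0],[0,[0,0,0],0]]'; python3 where.py; python3 -m jog '[[0,[-0.525,0.128,0],0.13],[0,[0,0,0],0],[0,[-0.525,0.128,0],0.13],[0,[0,0,0],0],[0,[0,0,0],0]]'; python3 where.py; python3 -m jog '[[0,[-0.525,0.128,0],0.13],[0,[0,0,0],0],[0,[0,0,0],0]]'; python3 where.py
```

```text
t: 14.3
tcp_pos: [606.1, -87.7, 60.9]
tool_rot: [0.658, 0.753, 0.0, 0.0]
ft_force: [-0.3, -0.9, -0.7]
opening: 0.4
t 14.3 u 40.08487088937956 n 11.828759285871971 ang 7.772585408926498 F [-0.3 -0.9 -0.7] z 60.8589707142779
t: 14.8
tcp_pos: [609.2, -97.4, 60.9]
tool_rot: [0.75, 0.662, 0.0, -0.0]
ft_force: [-1.1, 1.9, 0.9]
opening: 0.4
t 14.8 u 39.94088980121906 n 12.45085126225775 ang -7.107837639504307 F [-1.1  1.9  0.9] z 60.87274739762992
t: 15.3
tcp_pos: [609.8, -108.7, 60.9]
tool_rot: [0.829, 0.559, -0.0, 0.0]
ft_force: [0.1, 0.1, 0.4]
opening: 0.6
t 15.3 u 40.17689645969529 n 12.009746875867021 ang -22.0014155518219 F [0.1 0.1 0.4] z 60.87000078267131
t: 15.6
tcp_pos: [609.0, -113.9, 60.9]
tool_rot: [0.864, 0.504, -0.0, 0.0]
ft_force: [-0.0, 0.1, 0.4]
opening: 0.6
t 15.6 u 40.15845167986237 n 12.238466984570351 ang -29.48568283959778 F [-0.   0.1  0.4] z 60.860724428602865
```

The lever has snapped to k=4: force is zero with the finger at -29.5°. I'll lift away, move over the button, and check.

```bash
python3 -m jog '[[0,[0.6,0,0],0],[0,[0.6,0,0],0],[0,[0,0,0],0],[0,[0,0,-3],0],[0,[0,0,-4],0],[0,[0,0,-3],0],[0,[0,0,0],0]]'; python3 -m jog '[[0,[0.9,-3.1,0],0],[0,[0.9,-3,0],0],[0,[0.8,-3.1,0],0],[0,[0.8,-3,0],0],[0,[0,0,0],0],[0,[0,0,0],0]]'; python3 where.py
python3 - <<'E'
from h import *
from plant import viewer,sense
s=viewer.snapshot("side");c=Cam(s); cv2.imwrite("pics/g.png",cv2.resize(s["frame"][160:310,230:380,::-1],(600,600),interpolation=cv2.INTER_CUBIC))
p=sense()["tcp_pos"];print(p)
vs,us=np.mgrid[0:420,0:560]; z=c.z; X=np.dstack([(us-c.c[0])/c.f*z,(vs-c.c[1])/c.f*z,z]).reshape(-1,3)
W=((X-c.T[:3,3])@c.R); d=np.linalg.norm(W[:,:2]-[525.5,-13.8],axis=1)
k=W[(d<13)&(W[:,2]<120)&(W[:,2]>74)]; print("button",len(k),np.percentile(k[:,2],[10,50,90]) if len(k) else"")
k=W[(np.linalg.norm(W[:,:2]-p[:2],axis=1)<12)&(W[:,2]>125)]; print("finger end",np.percentile(k[:,2],[0,2,5]), k[k[:,2]<np.percentile(k[:,2],20)].mean(0))
E
```

```text
t: 16.3
tcp_pos: [618.2, -103.6, 166.6]
tool_rot: [0.864, 0.503, 0.004, 0.003]
ft_force: [0.1, -0.5, 1.5]
opening: 0.3
t: 16.9
tcp_pos: [525.7, -13.1, 160.8]
tool_rot: [0.864, 0.503, 0.0, 0.0]
ft_force: [1.0, 0.2, 0.6]
opening: 0.4
t 16.9 u -82.17034515423788 n 58.7975930520432 ang -29.639399214717226 F [1.  0.2 0.6] z 160.81832262272553
[526.13645346 -13.4383569  160.73713105]
button 139 [83.05347326 91.1757448  93.13664162]
finger end [553.49005594 553.61580092 553.75137868] [526.43238318 -13.09733195 553.93226093]
```

View pics/g.png

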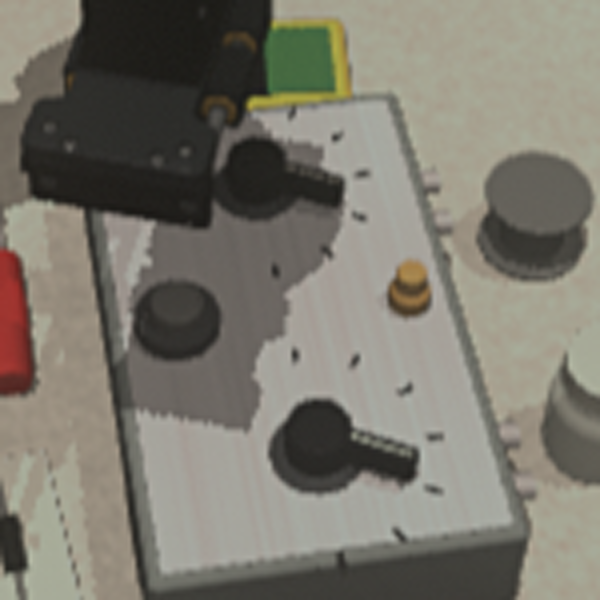

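The right lever is now parallel to the left one and both point at k=4. The button top is at z≈91.5, so contact is expected near a TCP of 68. I'll press in small steps and watch the force.

```bash
python3 -m jog '[[0,[0,0,3],0],[0,[0,0,3],0],[0,[0,0,2],0],[0,[0,0,0.7],0],[0,[0,0,0],0],[0,[0,0,0],0]]'; python3 where.py; for i in 1; do python3 -m jog '[[0,[0,0,0.4],0],[0,[0,0,0],0],[0,[0,0,0],0]]'; python3 where.py;python3 -m jog '[[0,[0,0,0.3],0],[0,[0,0,0],0],[0,[0,0,0],0]]'; python3 where.py;python3 -m jog '[[0,[0,0,0.2],0],[0,[0,0,0],0],[0,[0,0,0],0]]'; python3 where.py; done | grep ang
```

```text
t: 17.55
tcp_pos: [527.0, -13.7, 74.6]
tool_rot: [0.865, 0.502, 0.001, 0.0]
ft_force: [0.3, 0.8, 0.1]
opening: 0.4
t 17.55 u -80.79857005510098 n 58.74689476490861 ang -29.75584961713674 F [0.3 0.8 0.1] z 74.57213067637777
t 17.85 u -81.6472850503538 n 58.55169436017784 ang -29.73930480514342 F [ 0.6 -0.1  0.4] z 70.34754512445521
t 18.15 u -81.93775432226786 n 58.373561344511714 ang -29.738962546997374 F [-0.7  1.  -0.1] z 66.84376325331392
t 18.45 u -81.80709444413216 n 58.40090262667172 ang -29.741502953809412 F [-1.   0.8  2.7] z 65.01015066188242
```

```bash
for i in 1; do python3 -m jog '[[0,[0,0,0.2],0],[0,[0,0,0],0],[0,[0,0,0],0]]'; python3 where.py;python3 -m jog '[[0,[0,0,0.2],0],[0,[0,0,0],0],[0,[0,0,0],0]]'; python3 where.py;python3 -m jog '[[0,[0,0,0.15],0],[0,[0,0,0],0],[0,[0,0,0],0]]'; python3 where.py; done | grep ang
```

```text
t 18.75 u -81.79674314856356 n 58.427124479968256 ang -29.741905670508313 F [-0.8  0.8  2.5] z 62.99364219315503
t 19.05 u -81.79515235202885 n 58.44564084134865 ang -29.740625237603997 F [-0.6  0.3  4.4] z 60.96995320324908
t 19.35 u -81.68175482265613 n 58.48091985150088 ang -29.71529659555088 F [-3.8  1.4 10.7] z 60.63309990863653
```

The button reached its hard stop (10.7 N with no more travel). I'll hold briefly, then release and retreat clear.

```bash
python3 -m jog '[[0,[0,0,0],0],[0,[0,0,0],0],[0,[0,0,-1],0],[0,[0,0,-3],0],[0,[0,0,-4],0],[0,[0,0,-4],0],[0,[0,0,0],0],[0,[0,0,0],0]]'; python3 -m jog '[[0,[0,-4,0],0],[0,[0,-4,0],0],[0,[0,0,0],0],[0,[0,0,0],0]]'; python3 where.py
python3 - <<'E'
from h import *
from plant import viewer
s=viewer.snapshot("side");c=Cam(s); cv2.imwrite("pics/i.png",cv2.resize(s["frame"][130:330,200:400,::-1],(600,600),interpolation=cv2.INTER_CUBIC))
vs,us=np.mgrid[0:420,0:560]; z=c.z; X=np.dstack([(us-c.c[0])/c.f*z,(vs-c.c[1])/c.f*z,z]).reshape(-1,3)
W=((X-c.T[:3,3])@c.R); d=np.linalg.norm(W[:,:2]-[525.5,-13.8],axis=1)
k=W[(d<13)&(W[:,2]<120)&(W[:,2]>74)]; print("button",len(k),np.percentile(k[:,2],[10,50,90]))
E
```

```text
t: 20.15
tcp_pos: [525.9, -13.3, 179.8]
tool_rot: [0.865, 0.502, 0.001, -0.0]
ft_force: [-0.1, -0.1, -1.4]
opening: 0.3
t: 20.55
tcp_pos: [455.3, 26.3, 178.2]
tool_rot: [0.865, 0.502, -0.001, -0.0]
ft_force: [-0.1, -0.2, -0.0]
opening: 0.1
t 20.55 u -162.79835796227988 n 58.0821015483184 ang -29.67477274520142 F [-0.1 -0.2 -0. ] z 178.22533199916145
button 137 [85.72802394 91.29865033 93.3329547 ]
```

View pics/i.png

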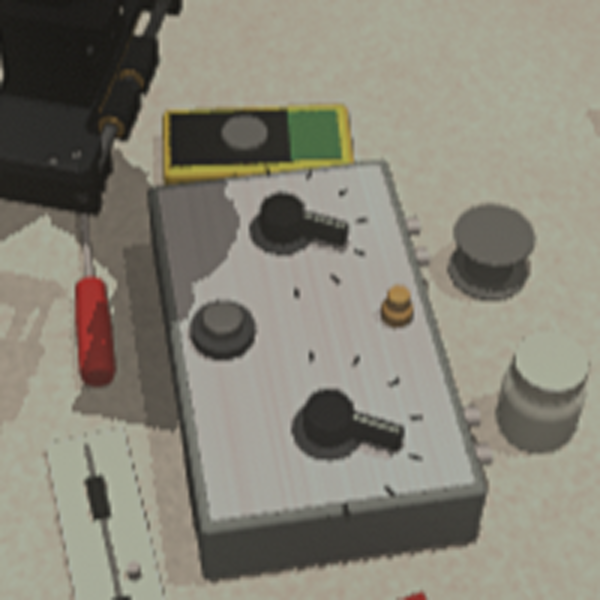

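The two levers are parallel ((285,210)→(345,235) and (330,415)→(400,437)). The button is out (top at 91.3 mm), everything else stands where it was, and the arm is clear, so I'm handing in.

```bash
python3 -c "
from plant import r
print(r.close_job())"
```

```text
the job is handed in; nothing more can be done
None
```

The right selector was pushed clockwise from click 1 to click 4, where the left selector already stood. The button was then pressed to its stop and came back out. I handed the job in at about 20.6 s; no verdict was reported.

- **First sweep missed:** it passed over the lever without moving anything. Depth readings put the closed fingers' end about 23 mm short of the reported TCP, which disagrees with the description. I corrected for that and pushed again.
- **Selectors:** in the last picture the two levers are parallel, both at click 4. The left one was not touched.
- **Button:** I pressed until it stopped moving at 10.7 N. Afterwards its top measured 91.3 mm, against 91.2 mm before the press.
- **Bystanders and arm:** the things in the last picture (cap, multimeter, screwdriver, spool and jar, and the part of the breadboard in view) look unmoved. The carton was almost entirely out of that picture, but the arm did not go near it after its first high pass. The arm was clear, with no contact force.

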